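# Load the grip chute, caps to the red side

## Robot

A 7-joint arm with a two-finger parallel gripper is mounted at the origin on a cart in front of the work surface, level with it; the furniture and walls round the work are solid. World frame = base frame: x ahead of the robot, y to its left, z up, the work surface at z = 0. Lengths are in m, angles in rad, forces in N, time in s.
With the tool pointing down it reaches from about 0.35 to 0.9 m from the base axis. Payload 19.9 kg.
Tool frame: the origin (TCP) lies between the finger pads; the fingertips stand 19 mm ahead of it and the grasp point (between the pads) is the TCP; z points along the fingers, y is the line along which they close (so a half turn about z gives the same grasp; the last joint's range is limited). The gripper opens to 94 mm and grips with 3 to 60 N. Pads are 16 mm wide; open, the fingers measure 119 mm over their backs; the gripper's body (75 mm by 177 mm) begins 78 mm behind the grasp point.
Start: joints at [1.224, 0.417, -0.01, 1.614, 0.005, 1.111, -0.053], TCP at [0.188, -0.596, 0.224] pointing down, gripper open.
Joint ranges: [-2.81, 2.81], [-0.39, 2.02], [-1.27, 1.25], [0.06, 2.57], [-1.19, 4.33], [0.19, 2], [-2.82, 2.82]. Speed limits (rad/s): [1.89, 1.89, 2.39, 2.39, 3.01, 3.01, 3.01].

## Interface

Orientations are given as a 3x3 rotation matrix whose columns are the frame's x, y, z axes.
In Python, from rig import robot gives the robot as it stands. Calls block until the motion is done:
- robot.move_ptp(position, orientation): joint-space move of the TCP to a pose.
- robot.move_linear(position, velocity=0.15, frame=None, threshold=None): straight line of the TCP; frame=None keeps the orientation; velocity is the mean speed in m/s. With threshold (N) it stops when the force on the tool has changed by that much, and returns True; else False.
- robot.goto_joints(angles): joint-space move.
- robot.gripper_to(opening): finger opening in m; the grip force is fixed at half the most; returns when the fingers have stopped.
- robot.pause(seconds).
- robot.ik(position, orientation): joint angles nearest the present ones, or None.
- robot.get_state(): the state.
- robot.grab_frame(name): name is "scene" or "top" or "wrist"; returns the picture (384x512x3 uint8, red, green, blue); there is no depth.
- robot.camera_info(name): a dict with "fx", "fy", "cx", "cy" (pixels), "rvec" (rotation vector, rad) and "tvec" (3), from world to camera coordinates, as OpenCV has them. Camera axes: x right, y down, z forward; pixel columns grow to the right and rows downward; lengths in m; the calibration is good to about 2 mm. A picture is of the moment at which its call begins: read the wrist's pose just before it. camera_info takes no time and is no camera call; for the wrist camera it gives the pose at the moment of the call.
A pose or a line that the arm cannot do raises robot.PlanningError and nothing moves.
- robot.sign_off(): hands the job in; it is judged then, once.
The state is a dict: "time": time; "qpos": joint angles; "joint_vel": joint speeds; "effort": joint torques, N m; "ee_pos": TCP position; "tool_rot": TCP orientation; "force": force on the tool from outside, world axes, zero at the start; "moment": the same for the moment, N m; "opening": finger opening in m; "grasp_force": force on a finger pad.
Only numpy, scipy, OpenCV 4.12 (cv2) and the standard library are available. Lean on these libraries where they do the work, as an engineer would, in place of code of your own. Each camera call takes 0.05 s, during which the arm holds its last target. There are 200 camera calls.

## Task

Load the two short black grips with the white ring, which lie on the bench, into the sloping gravity chute: lay each across the open upper part so that it rolls down under the clear cover. Both shall come to rest one behind the other at the chute's lower stop, the same way round, each with its fat, white-ringed cap end at the red side wall. Leave the screwdriver where it is.

Things in the scene. Friction and masses are not known exactly. Their poses are not given: they have to be found in the camera images.
- grip_0_mid (a point): centre of the first grip (half-way along, on its axis, 16 mm above the bench): black rubber club grip, lying on the bench, 174 mm long; handle it as a cylinder of 32 mm diameter. It looks slightly thinner towards its open end; the fat cap end carries a white ring. 60 g or so, rolls easily. Its y axis runs along the grip towards the cap end. Starts lying roughly along world y, cap roughly towards +y.
- grip_0_cap (a point): centre of the end face of the first grip's fat, white-ringed cap end, 87 mm from its centre.
- grip_1_mid (a point): centre of the second grip, which is the same as the first: black rubber club grip, lying on the bench, 174 mm long; handle it as a cylinder of 32 mm diameter. It looks slightly thinner towards its open end; the fat cap end carries a white ring. 60 g or so, rolls easily. Its y axis runs along the grip towards the cap end. Starts lying roughly along world y, cap roughly towards -y.
- grip_1_cap (a point): centre of the end face of the second grip's cap end, 87 mm from its centre.
- chute: gravity chute fixed to the bench, 240 mm (x) by 200 mm (y), 130 mm high. Origin under its centre, on the bench; y points level downhill (slope 16 degrees), x across to the red side wall (the other is bare plywood). Grips lie across it on two tracks, 45 mm wide, along the walls; the middle 110 mm between the tracks is open, so fingers fit there. The walls are 200 mm apart and 34 mm above the tracks.
- chute_load (a point): loading place in the chute's open upper part: where a grip's centre lies when it rests on the tracks there, midway between the walls, 91 mm above the bench, 48 mm uphill of the chute's origin; axes as the chute's. 33 mm uphill are end blocks (19 mm high, tracks only), 60 mm downhill the cover's edge. Let go here, with the fingers lifted away, a grip rolls down by itself.
- chute_end (a point): where the centre of the first grip lies when it has rolled down against the stop: 75 mm downhill of the chute's origin, 55 mm above the bench. The second then lies 32 mm further uphill, under the clear cover, which spans the chute 41 mm above the tracks.
- screwdriver: bystander: screwdriver with a black and orange handle, 198 mm long, 30 mm thick, lying roughly along world y among the grips. Origin under its middle. Not to be moved.

How it is judged:
By the outcome, as a careful person would: the job done as asked, in the order asked, and still so for the second after the job is handed in, with the robot touching nothing.
It also fails if it takes over 64 s, if anything falls off the work surface, if the arm or the gripper's body presses on something with over 40 N, if the wrist force passes 120 N, or if a joint passes its speed limit or range.

## Working session

There is one attempt and no reset: what is moved stays moved. The work goes in short steps, each a Python script; the robot and the scene stay as the last script left them, time stands still between calls to the robot, and variables do not carry over. Pictures are saved under pics/ and viewed, at most 10 in all, crops included, and the job is handed in when it is done.

```bash
mkdir -p pics; ls; python3 - <<'E'
from rig import robot
import cv2,numpy as np
for n in("scene","top"):
    im=robot.grab_frame(n); cv2.imwrite(f"pics/{n}0.png",cv2.cvtColor(im,cv2.COLOR_RGB2BGR))
    c=robot.camera_info(n); R=cv2.Rodrigues(np.array(c["rvec"]))[0]; print(n,c["fx"],c["cx"],(-R.T@np.array(c["tvec"]).ravel()).round(3),R.round(2).tolist())
s=robot.get_state();print(s["time"],s["tool_rot"],s["opening"])
E
```

```text
pics
scene 403.48053192042073 259.0618904504469 [0.085 0.778 0.693] [[-0.8, -0.6, -0.0], [-0.37, 0.51, -0.78], [0.47, -0.62, -0.63]]
top 482.9116481409971 253.5232668056721 [0.458 0.167 1.19 ] [[-0.01, -1.0, -0.02], [-1.0, 0.01, -0.07], [0.07, 0.02, -1.0]]
0.1 [[ 9.53600508e-01  3.01074542e-01 -4.38138705e-04]
 [ 3.01074840e-01 -9.53599974e-01  1.01500866e-03]
 [-1.12215792e-04 -1.09982531e-03 -9.99999389e-01]] 0.09363567375748419
```

View pics/top0.png

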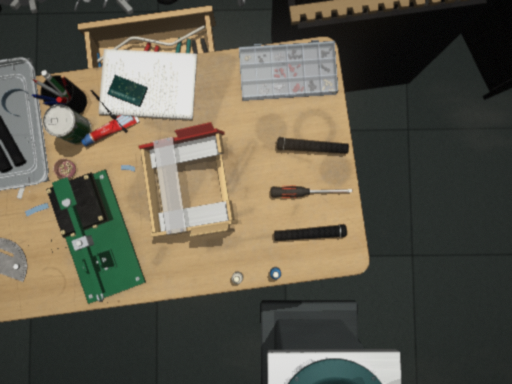

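View pics/scene0.png

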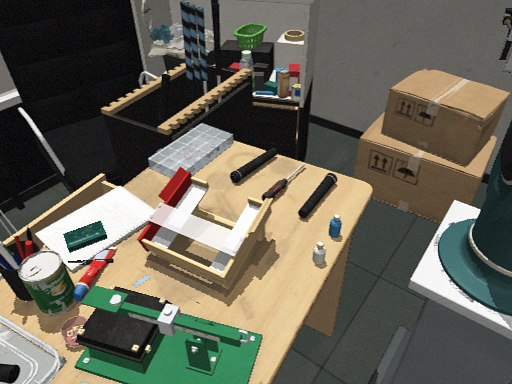

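```bash
cat > h.py <<'E'
import cv2,numpy as np
from rig import robot
def cam(n,c=None):
    c=c or robot.camera_info(n); K=np.array([[c["fx"],0,c["cx"]],[0,c["fy"],c["cy"]],[0,0,1.]])
    return K,np.array(c["rvec"],float).ravel(),np.array(c["tvec"],float).ravel()
def back(n,px,z,c=None):
    K,r,t=cam(n,c);R=cv2.Rodrigues(r)[0];o=-R.T@t
    d=(R.T@np.linalg.inv(K)@np.c_[np.atleast_2d(px),np.ones(len(np.atleast_2d(px)))].T).T
    return o+d*((np.reshape(z,(-1,1))-o[2])/d[:,2:])
def proj(n,P,c=None):
    K,r,t=cam(n,c);return cv2.projectPoints(np.atleast_2d(np.array(P,float)),r,t,K,None)[0][:,0]
E
python3 - <<'E'
from h import *
im=cv2.imread("pics/top0.png")
g=im.max(2)
for (x0,y0,x1,y1) in((265,130,355,162),(265,220,355,248)):
    m=(g[y0:y1,x0:x1]<75).astype(np.uint8)
    n,l,s,c=cv2.connectedComponentsWithStats(m); k=1+s[1:,4].argmax()
    p=np.argwhere(l==k)[:,::-1]+[x0,y0]; r=cv2.minAreaRect(p.astype(np.float32)); mu=p.mean(0)
    w=back("top",p,.016)[:,:2]; e=np.linalg.svd(w-w.mean(0),full_matrices=False)[2][0]; q=(w-w.mean(0))@e
    a=w.mean(0)+e*q.min();b=w.mean(0)+e*q.max()
    print(s[k],mu,r,"mid",(a+b)/2,"mean",w.mean(0),"dir",e,"len",np.ptp(q),"wid",np.ptp((w-w.mean(0))@[-e[1],e[0]]))
cv2.imwrite("pics/crop1.png",cv2.resize(im[115:250,135:357],None,fx=3.6,fy=3.6,interpolation=cv2.INTER_CUBIC))
E
```

```text
[ 12   8  71  16 754] [311.5198939  146.11007958] ((312.0689697265625, 145.82760620117188), (70.46642303466797, 12.096736907958984), 3.3664605617523193) mid [0.6446319  0.04287426] mean [0.64473742 0.04406568] dir [-0.08822056 -0.99610096] len 0.17222539480575277 wid 0.029975756023724133
[  9   5  73  16 756] [310.58333333 233.1031746 ] ((309.8688659667969, 233.557373046875), (11.58857536315918, 72.4285888671875), 84.80557250976562) mid [0.43254815 0.05205926] mean [0.43267233 0.05023001] dir [-0.06773036  0.99770366] len 0.17477953796801549 wid 0.028015576305872147
```

View pics/crop1.png

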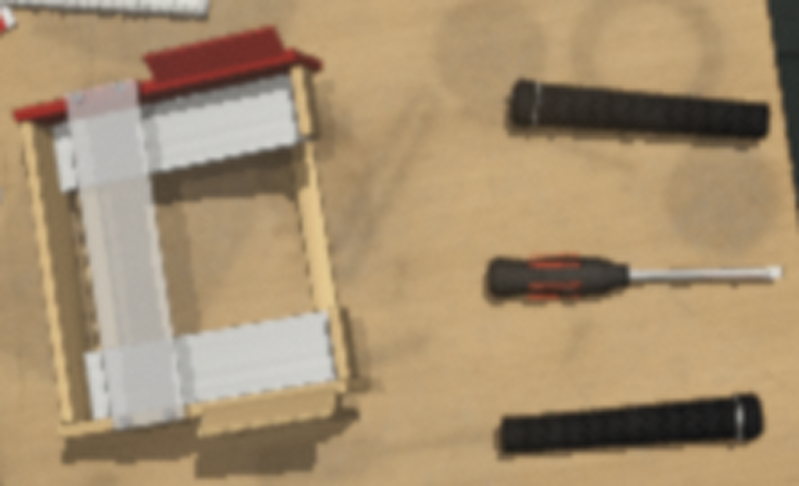

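```bash
cat >> h.py <<'E'
def track(y): return .0744-.2867*(y+.048)
def W(p,P):  # chute -> world
    P=np.atleast_2d(np.array(P,float));c,s=np.cos(p[2]),np.sin(p[2])
    return np.c_[p[0]+c*P[:,0]-s*P[:,1],p[1]+s*P[:,0]+c*P[:,1],P[:,2]]
def wire(n,p,im,k,off=(0,0),c=None):
    L=[]
    for x in(.055,-.055,.1,-.1): L.append([(x,y,track(y)) for y in(-.08,.09)])
    for x in(.1,-.1): L.append([(x,y,track(y)+.034/.961) for y in(-.09,.09)])
    L.append([(x,.012,track(.012)+.0427) for x in(-.1,.1)])
    L.append([(x,-.1,.13-.034) for x in(-.12,.12)])
    for y in(-.1,.1): L.append([(x,y,0) for x in(-.12,.12)])
    for x in(-.12,.12): L.append([(x,y,0) for y in(-.1,.1)])
    L.append([(x,-.048,.091) for x in(-.087,.087)]); L.append([(x,.075,.055) for x in(-.087,.087)])
    for i,l in enumerate(L):
        q=proj(n,W(p,l),c); q=((q-off+.5)*k-.5).astype(int)
        cv2.line(im,tuple(map(int,q[0])),tuple(map(int,q[1])),[(0,255,0),(255,0,0),(255,0,255),(0,255,255)][0 if i<4 else 1 if i<7 else 2 if i<12 else 3],1)
    return im
E
python3 - <<'E'
from h import *
from scipy.optimize import least_squares
f=lambda u:np.array([135,115])+(np.array(u)+.5)/3.6-.5
obs=[((165,170),.055,0),((297,144),.055,0),((185,338),-.055,0),((328,312),-.055,0)]
def res(p):
    r=[]
    L=[([(.055,-.09,track(-.09)),(.055,.0,track(0))],[(165,170),(297,144)]),([(-.055,-.09,track(-.09)),(-.055,0,track(0))],[(185,338),(328,312)]),
       ([(-.1,.012,track(.012)+.0427),(.1,.012,track(.012)+.0427)],[(138,83),(180,415)])]
    for P,U in L:
        a,b=proj("top",W(p,P));d=(b-a)/np.linalg.norm(b-a)
        for u in U: v=f(u)-a; r.append(d[0]*v[1]-d[1]*v[0])
    return r
s=least_squares(res,[.55,.3,0]);p=s.x;print(p,np.round(s.fun,2));np.save("chute.npy",p)
a=cv2.resize(cv2.imread("pics/top0.png")[130:245,135:245],None,fx=3.6,fy=3.6,interpolation=cv2.INTER_CUBIC)
a=wire("top",p,a,3.6,(135,130))
b=cv2.resize(cv2.imread("pics/scene0.png")[165:290,135:275],None,fx=2.8,fy=2.8,interpolation=cv2.INTER_CUBIC)
b=wire("scene",p,b,2.8,(135,165))
o=np.zeros((420,800,3),np.uint8);o[:a.shape[0],:a.shape[1]]=a;o[:b.shape[0],400:400+b.shape[1]]=b
cv2.imwrite("pics/ov1.png",o)
E
```

```text
[0.55093777 0.34342972 0.13182369] [-0.01  0.23 -0.54  0.32  0.25 -0.24]
```

View pics/ov1.png

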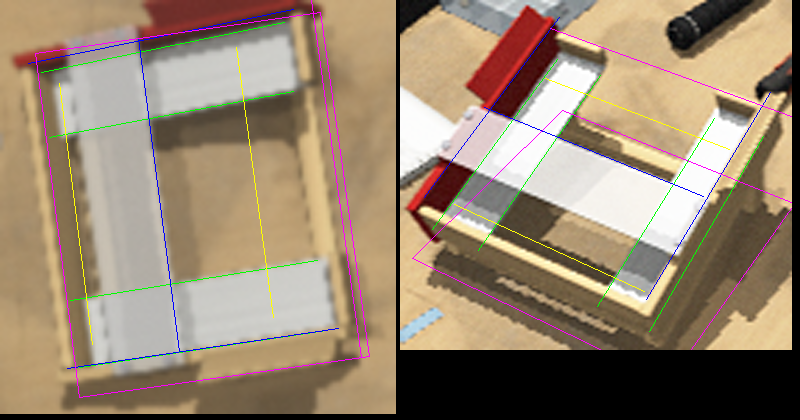

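```bash
cat >> h.py <<'E'
def ori(d):
    x=np.array([d[0],d[1],0.]);x/=np.linalg.norm(x);z=np.array([0,0,-1.]);return np.c_[x,np.cross(z,x),z]
G=[((.6446,.0432),(.088,.996)),((.4325,.0515),(.068,-.998))]
def st(): s=robot.get_state();return round(s["time"],2),s["ee_pos"].round(4) if hasattr(s["ee_pos"],"round") else s["ee_pos"],np.round(s["force"],1),round(s["opening"],4),round(s["grasp_force"],1)
def pick(i,sg):
    (m,d)=G[i];R=ori(sg*np.array(d))
    robot.move_ptp([*m,.12],R);robot.gripper_to(.06)
    print(robot.move_linear([*m,.024],velocity=.15,threshold=15),st())
    robot.gripper_to(.0);print("grip",st())
    robot.move_linear([*m,.25],velocity=.3);print("lift",st())
def hover(sg,p,z=.2):
    L=W(p,[0,-.048,z])[0];R=ori(sg*np.array([np.cos(p[2]),np.sin(p[2])]))
    robot.move_ptp(L,R);print("hover",st())
E
python3 - <<'E'
from h import *
p=np.load("chute.npy");c=np.array([np.cos(p[2]),np.sin(p[2])])
for i,(m,d) in enumerate(G):
    for sg in(1,-1):
        for q in (robot.ik(np.array([*m,.024]),ori(sg*np.array(d))),robot.ik(W(p,[0,-.048,.098])[0],ori(sg*c))): print(i,sg,None if q is None else np.round(q,2))
E
```

```text
0 1 [ 0.28  0.76 -0.57  1.67  0.51  0.86 -0.58]
0 1 [-0.02  0.68 -0.73  1.68  0.53  0.99 -2.38]
0 -1 [ 0.59  1.01 -1.09  1.66  0.99  1.12  2.26]
0 -1 [ 0.14  0.8  -1.    1.67  0.75  1.09  0.61]
1 1 [ 0.7   0.71 -1.09  2.18  0.91  0.82  2.22]
1 1 [-0.02  0.68 -0.73  1.68  0.53  0.99 -2.38]
1 -1 [ 0.43  0.53 -0.73  2.19  0.6   0.63 -0.66]
1 -1 [ 0.14  0.8  -1.    1.67  0.75  1.09  0.61]
```

```bash
python3 - <<'E'
from h import *
p=np.load("chute.npy")
pick(0,1);hover(1,p)
im=cv2.cvtColor(robot.grab_frame("scene"),cv2.COLOR_RGB2BGR);wi=cv2.cvtColor(robot.grab_frame("wrist"),cv2.COLOR_RGB2BGR)
c=robot.camera_info("wrist")
a=cv2.resize(im[130:320,110:310],(400,380),interpolation=cv2.INTER_CUBIC)
b=wire("wrist",p,cv2.resize(wi,(400,300)),400/512,c=c)
o=np.zeros((400,800,3),np.uint8);o[:380,:400]=a;o[:300,400:]=b;cv2.imwrite("pics/hov1.png",o)
E
```

```text
False (4.38, array([0.6451, 0.0434, 0.0248]), array([ 0.5, -0.4,  0.4]), 0.0598, 0.0)
grip (4.94, array([0.6448, 0.0431, 0.0243]), array([-1.3, -0.5,  4.5]), 0.0316, 30.0)
lift (5.84, array([0.6439, 0.0429, 0.2482]), array([-0.5, -0.4, -0.7]), 0.0319, 30.0)
hover (7.41, array([0.5575, 0.2952, 0.1996]), array([ 1.2,  0. , -0.6]), 0.0316, 30.0)
```

View pics/hov1.png

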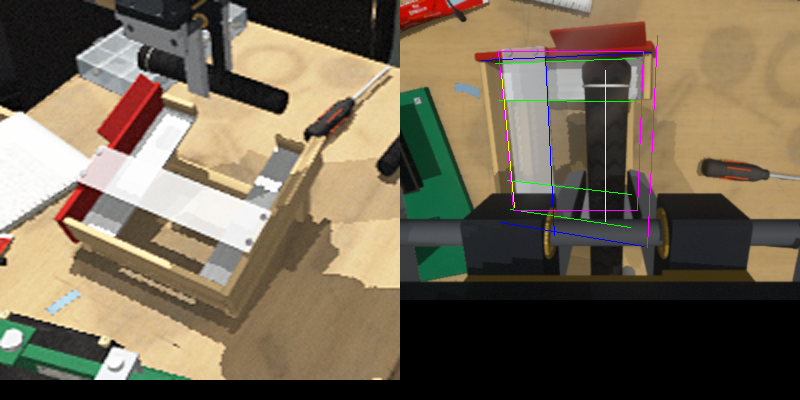

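```bash
cat >> h.py <<'E'
def place(p):
    robot.move_linear(W(p,[0,-.048,.112])[0],velocity=.12)
    print("touch",robot.move_linear(W(p,[0,-.048,.096])[0],velocity=.02,threshold=4),st())
def release(p):
    robot.gripper_to(.046);print("open",st())
    robot.move_linear(W(p,[0,-.048,.2])[0],velocity=.1);robot.pause(.5);print("up",st())
E
python3 - <<'E'
from h import *
p=np.load("chute.npy");place(p)
E
```

```text
touch True (9.09, array([0.5571, 0.2958, 0.0972]), array([-1.3, -1.3,  7.4]), 0.0317, 30.0)
```

```bash
python3 - <<'E'
from h import *
p=np.load("chute.npy");release(p)
im=cv2.cvtColor(robot.grab_frame("scene"),cv2.COLOR_RGB2BGR);wi=cv2.cvtColor(robot.grab_frame("wrist"),cv2.COLOR_RGB2BGR)
c=robot.camera_info("wrist")
a=cv2.resize(im[130:320,110:310],(400,380),interpolation=cv2.INTER_CUBIC)
b=wire("wrist",p,cv2.resize(wi,(400,300)),400/512,c=c)
o=np.zeros((400,800,3),np.uint8);o[:380,:400]=a;o[:300,400:]=b;cv2.imwrite("pics/rel1.png",o)
E
```

```text
open (9.55, array([0.5568, 0.2955, 0.0966]), array([-1.4, -0.1,  0.2]), 0.0459, 0.0)
up (11.23, array([0.5572, 0.2958, 0.2   ]), array([0.2, 0.3, 0.7]), 0.0458, 0.0)
```

View pics/rel1.png

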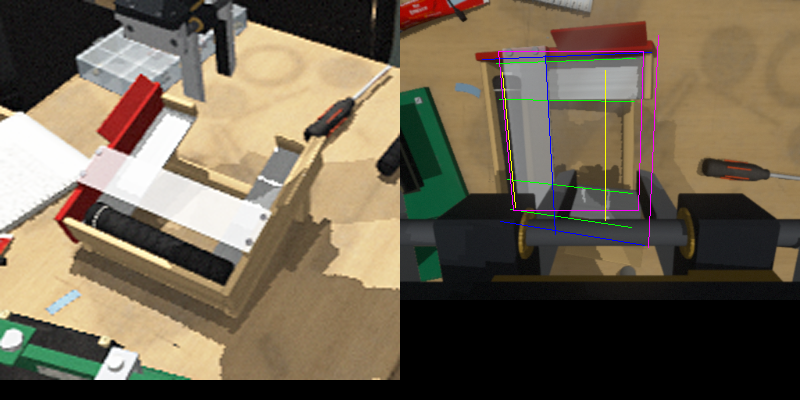

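The first grip rests square against the stop with its white ring at the red wall (scene panel, about 98,215). I'll load the second one next.

```bash
python3 - <<'E'
from h import *
p=np.load("chute.npy")
robot.move_linear(W(p,[0,-.048,.26])[0],velocity=.2)
pick(1,-1);hover(-1,p)
im=cv2.cvtColor(robot.grab_frame("scene"),cv2.COLOR_RGB2BGR);wi=cv2.cvtColor(robot.grab_frame("wrist"),cv2.COLOR_RGB2BGR)
c=robot.camera_info("wrist")
a=cv2.resize(im[130:320,110:310],(400,380),interpolation=cv2.INTER_CUBIC)
b=wire("wrist",p,cv2.resize(wi,(400,300)),400/512,c=c)
o=np.zeros((400,800,3),np.uint8);o[:380,:400]=a;o[:300,400:]=b;cv2.imwrite("pics/hov2.png",o)
E
```

```text
False (14.64, array([0.4328, 0.0517, 0.0245]), array([-0.3, -0.3,  0.6]), 0.0598, 0.0)
grip (15.2, array([0.4328, 0.0514, 0.0242]), array([-0.4, -2. ,  6.4]), 0.0319, 30.0)
lift (16.1, array([0.4318, 0.0513, 0.2487]), array([-0.4, -1. , -1.3]), 0.0317, 30.0)
hover (17.18, array([0.5571, 0.295 , 0.1995]), array([-0.2, -0.1, -0.4]), 0.0315, 30.0)
```

View pics/hov2.png

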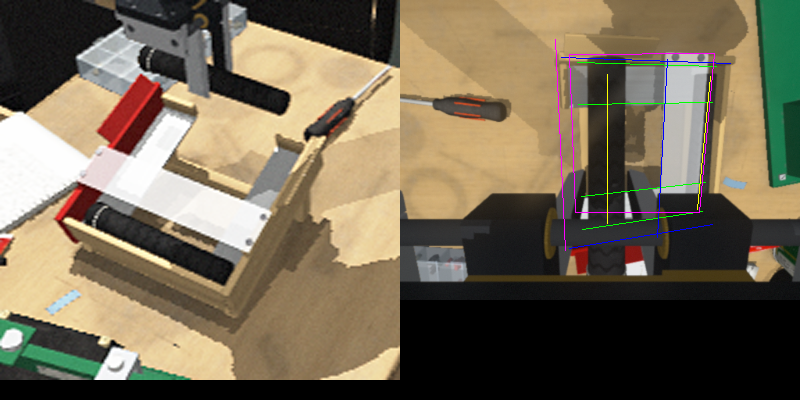

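The second grip hangs over the loading place. Its open end points to the bare wall (wrist panel, about 608,60) and its ringed end to the red wall (scene panel, about 145,58). I'll lower and release it.

```bash
python3 - <<'E'
from h import *
p=np.load("chute.npy");place(p);release(p)
robot.move_linear(W(p,[0,-.048,.3])[0],velocity=.2);robot.pause(1);print(st())
im=cv2.cvtColor(robot.grab_frame("scene"),cv2.COLOR_RGB2BGR);wi=cv2.cvtColor(robot.grab_frame("wrist"),cv2.COLOR_RGB2BGR)
a=cv2.resize(im[130:320,110:310],(400,380),interpolation=cv2.INTER_CUBIC)
o=np.zeros((400,800,3),np.uint8);o[:380,:400]=a;o[:300,400:]=cv2.resize(wi,(400,300));cv2.imwrite("pics/rel2.png",o)
E
```

```text
touch True (18.87, array([0.5572, 0.2958, 0.0973]), array([-0.8, -1.8,  7.6]), 0.0315, 30.0)
open (19.32, array([0.5569, 0.2955, 0.0967]), array([ 0.7,  0.5, -0.1]), 0.0459, 0.0)
up (21.01, array([0.5572, 0.2958, 0.2   ]), array([-0.3,  0.6,  0.3]), 0.0463, 0.0)
(22.66, array([0.5572, 0.2959, 0.3   ]), array([-0.2, -0.4, -0.2]), 0.0458, 0.0)
```

View pics/rel2.png

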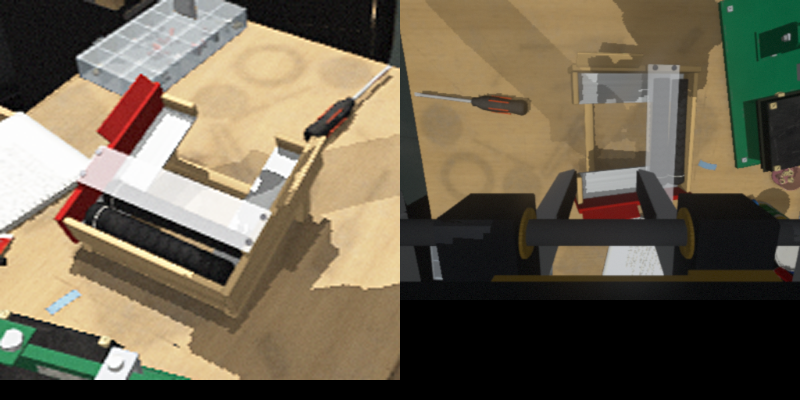

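```bash
python3 - <<'E'
from h import *
p=np.load("chute.npy")
im=cv2.cvtColor(robot.grab_frame("scene"),cv2.COLOR_RGB2BGR)
a=cv2.resize(im[195:275,135:255],(780,520),interpolation=cv2.INTER_CUBIC)
for y in(.075,.043):
    for x in(-.087,.087):
        q=(proj("scene",W(p,[x,y,.055+(.075-y)*.2867]))[0]-[135,195]+.5)*6.5
        cv2.circle(a,tuple(int(v) for v in q),4,(0,255,255),-1)
cv2.imwrite("pics/fin.png",a)
E
```

```text
(no output)
```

View pics/fin.png

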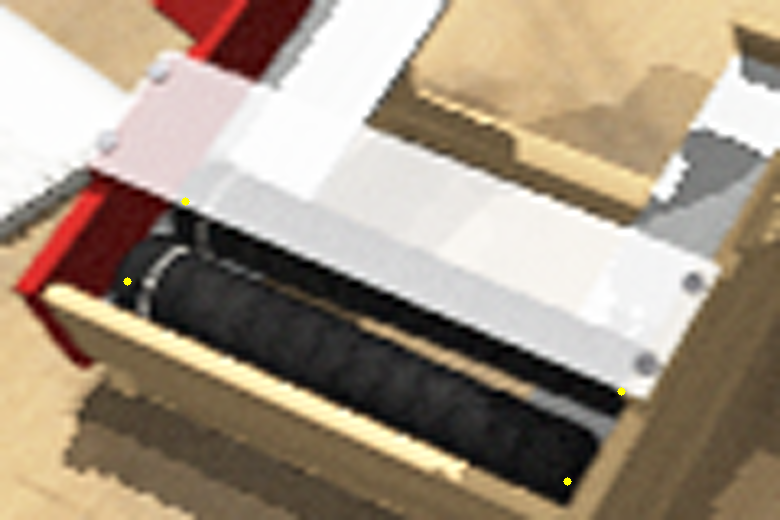

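Both grips lie one behind the other at the stop with their white rings at the red wall (about 160,280 and 205,238). Both match the predicted end points, and the screwdriver hasn't moved.

```bash
python3 -c "
from rig import robot
print(robot.sign_off())"
```

```text
the job is handed in; nothing more can be done
None
```

Both grips rest one behind the other at the chute's lower stop, white-ringed caps at the red wall; the screwdriver was left where it was, and the job was handed in after about 23 s of robot time.

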